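# Show the failed lamp bulb to the colleague on the phone

### The job

The bulb in the bedside lamp whose wire shade has been taken off has failed: switch the lamp off at the rocker on its base first, then pull the bulb up out of its holder. Show it to the stores colleague who is watching on the phone, so that she can see which cap it has: hold it in the air in front of the phone's front camera, centred on the lens, with the two pins pointing straight at the lens and their ends about 15 cm from it, and finish while still holding it there, quite still. Leave everything else on the table, the phone too, where it is.

Things in the scene. Friction and masses are not known exactly. Their poses are not given: they have to be found in the camera images.
- lamp: Unshaded bedside lamp, fixed. Black base 190 (x) x 110 (y) x 21 mm, origin centre of its underside, z up. Rocker switch pivot at x = -50 mm; chrome column (15 to 24 mm thick) at x = +50 mm with a 40 mm disc at z = 120 mm, a 28 mm candle sleeve to z = 145 mm and a 26 mm ceramic bulb holder to z = 160 mm. A twin lamp with its shade on, at the far left edge, is not the one.
- rocker (a joint): Rocker in the lamp base, rad: 0 = on, 0.36 = fully off (off above 0.27); stays where left. Shallow-V top, 40 (x) x 26 (y) mm. On: red half (column side) level, white half (away from column) raised by 0.36 rad, outer edge 38 mm above the table. 2 to 5 N on the white half's outer part turns it off, level, 31.5 mm up, 6.5 mm above its frame. Pressing past the pivot over the red half blocks it.
- rocker_off_end (a point): Point to press on the top face of the rocker's white half, on its middle line, about 11 mm (on) to 14 mm (off) out from the pivot; the half ends 20 mm out, so a wide tip may press up to 10 mm farther out. It moves with the rocker; at the start about 36 mm above the table, 31.5 mm when off.
- holder (a point): Centre of the top face of the lamp's ceramic bulb holder, 160 mm above the table; axes as the lamp's (z up). The bulb's pins stand in two slots in it, one each side along y, 15 mm deep and 1.4 mm wider than the pins; no catch, the bulb pulls straight up.
- bulb: Failed push-fit capsule bulb, about 30 g, cream with a smoke-brown dome, upright in the lamp's holder. Origin: centre of the flat shoulder resting on the holder; z towards the dome. White cap 20 mm in diameter to z = 10 mm, cream body 24 mm in diameter from z = 10 to 46 mm, round dome to z = 59 mm; two pins 10 mm apart along y reach down to z = -14 mm.
- bulb_pins (a point): Point midway between the free ends of the failed bulb's two pins: z = -14 mm in the bulb's frame, same axes.
- stand: Phone stand fixed to the table: round aluminium base 96 mm across, 10 mm thick, with an arm to the phone's back. Origin at the centre of the base's underside; its front (-x) is the side the phone faces.
- lens (a point): Front camera of the black phone (150 x 74 x 8 mm) leaning upright-format on the stand, screen facing the robot's side and up: a black dot on the screen side, 9 mm below the middle of the top edge, about 150 mm above the table. Axes: z out of the lens, square to the screen (where it looks), 40 to 53 degrees above level; x up the screen, y across. Its hinge is stiff.
- shade: The lamp's silvery wire-frame shade standing on the table, 150 mm across the foot ring, 100 mm across the top ring, 140 mm tall, 4 mm wire; origin at the centre of its foot. Bystander.
- tray: Dark wooden repair tray fixed to the table, 210 (x) x 150 (y) x 22 mm; origin under its centre. Bystander.
- spare_bulb: A good bulb of the same kind, all cream, lying in the tray; axes and sizes as the failed bulb. Bystander.
- screwdriver: Screwdriver with an orange handle, 150 mm long along its x, lying in the tray. Bystander.
- tumbler: Drinking glass, 72 mm across, 95 mm tall; origin under its centre. Bystander.
- water: Green glass bottle, 68 mm across, 210 mm tall; origin under its centre. Bystander.
- clock: Black alarm clock, 45 (x) x 120 (y) x 75 mm; origin under its centre. Bystander.
- book: Blue book lying flat, 200 (x) x 130 (y) x 24 mm; origin under its centre. Bystander.

How it is judged:
By the outcome, as a careful person would: the job done as asked, in the order asked, and still so for the second after the job is handed in, while the arm keeps its last pose, push and grip.
It also fails if it takes over 64 s, if anything falls off the work surface, if the arm or the gripper's body presses on something with over 40 N, if the wrist force passes 120 N, or if a joint passes its speed limit or range.

### The arm

A 7-joint arm with a two-finger parallel gripper is mounted at the origin on the work surface. World frame = base frame: x ahead of the robot, y to its left, z up, the work surface at z = 0. Lengths are in m, angles in rad, forces in N, time in s.
With the tool pointing down it reaches from about 0.4 to 0.875 m from the base axis. Payload 19.3 kg.
Tool frame: the origin (TCP) lies between the finger pads; the fingertips stand 14 mm ahead of it and the grasp point (between the pads) lies 5 mm behind it; z points along the fingers, y is the line along which they close (so a half turn about z gives the same grasp; the last joint's range is limited). The gripper opens to 85 mm and grips with 20 to 120 N. Pads are 22 mm wide; open, the fingers measure 114 mm over their backs; the gripper's body (76 mm by 85 mm) begins 54 mm behind the grasp point. The pads swing forward as they close: fully open they stand 13 mm farther back than shut.
Start: joints at [-1.224, 0.521, -0.036, 1.599, 0.021, 1.021, -0.113], TCP at [0.253, 0.571, 0.245] pointing down, gripper open.
Joint ranges: [-2.91, 2.91], [-0.3, 2.13], [-1.5, 1.42], [0.17, 2.43], [-1.26, 4.41], [0.16, 1.93], [-2.52, 2.52]. Speed limits (rad/s): [1.89, 1.89, 2.39, 2.39, 3.01, 3.01, 3.01].

### API

Orientations are given as a unit quaternion [x, y, z, w].
In Python, from rig import status, read_camera, get_calibration, arm, nets gives the robot as it stands.
- The arm moves only by the tool drive_tool, never from a script. Its argument "commands" is a list of rows, each an object with "travel": the shift along the tool's x, y, z each as a share of 300 mm, from -1 to 1, a list of three; "twist": the turn, a rotation vector about the tool's x, y, z each as a share of 180 degrees, from -1 to 1, a list of three. In form: [{"travel": [tx, ty, tz], "twist": [ax, ay, az]}, ...]. A call has 1 to 20 rows; each row shifts and turns the commanded pose from where the row before left it, along the tool's axes as they then stand; what a row does not reach is not made up. A row lasts 1/12 s, in which the tool goes at most 41.7 mm and 7.16 degrees, less where a joint would pass 70% of its speed; a pose out of reach is approached as far as the arm can. A call with a number of a shift or a turn outside -1 to 1 is refused whole. A call with a gripper value outside its range is refused whole. "grip" is the closure, from -1 (fully open) to 1 (shut), set as the call begins (left out, the last holds). The fingers move at their own pace and stop on an object; "newtons" is the grip in N (left out, the last holds). Time passes only in rows, so rows that do not move let the fingers close. It gives the time, the measured TCP pose, the force, the opening and the grip force at its end, in the units of the state.
- status.get_obs(): the state, without advancing time (a new reading comes with each control period).
- read_camera(name): name is "side" or "top"; returns the picture (480x640x3 uint8, red, green, blue); there is no depth.
- get_calibration(name): a dict with "fx", "fy", "cx", "cy" (pixels), "rvec" (rotation vector, rad) and "tvec" (3), from world to camera coordinates, as OpenCV has them. Camera axes: x right, y down, z forward; pixel columns grow to the right and rows downward; lengths in m; the calibration is good to about 2 mm. A picture is of the moment at which its call begins. get_calibration takes no time and is no camera call.
- arm.sign_off(): hands the job in; it is judged then, once.
Trained networks look in the newest picture that a camera, given by its name, has taken for a name from the list of things; names that differ only in an ending like _2 or _b are one class to them, and where a whole thing is asked for, a point or a joint stands for the part that bears it (a point fixed in the world has none). Each returns a list of dicts, best first, with "confidence" (0 to 1); they miss things now and then, are a little off and sometimes report something else, mostly with a low value. They report only what shows in the picture. A call takes as long as a camera call.
- nets.regions_of(camera, target): "region" (480x640 bool, what is visible of it) and "bbox" ([left, top, right, bottom] as shares, 0 to 1, of the picture: columns of its width, rows of its height, round what is visible of it).
- nets.pinpoint(camera, target): "at" ([row, column] as shares, 0 to 1, of the picture: columns of its width, rows of its height: a listed point, or the origin of a listed thing).
The state is a dict: "t": time; "joints": joint angles; "joint_vel": joint speeds; "tau": joint torques, N m; "ee_pos": TCP position; "orientation": TCP orientation; "wrist_force": force on the tool from outside, world axes, zero at the start; "wrist_torque": the same for the moment, N m; "finger_gap": finger opening in m; "grasp_force": force on a finger pad.
Only numpy, scipy, OpenCV 4.12 (cv2) and the standard library are available. Lean on these libraries where they do the work, as an engineer would, in place of code of your own. Each camera call takes 0.05 s, during which the arm holds its last target. There are 200 camera calls.

## Working session

There is one attempt and no reset: what is moved stays moved. The work goes in short steps, Python scripts to look and compute and a tool call to move; the robot and the scene stay as the last step left them, time stands still between calls to the robot, and variables do not carry over. Pictures are saved under pics/ and viewed, at most 10 in all, crops included, and the job is handed in when it is done.

Besides the shell and the picture viewer there is one more tool, called after "Request:" as a command line: name --argument value ..., lists and objects as JSON in quotes. drive_tool: Moves the arm, as the interface text tells. Its arguments: {"type":"object","properties":{"commands":{"type":"array","items":{"type":"object","properties":{"travel":{"type":"array","items":{"type":"number","minimum":-1,"maximum":1}},"twist":{"type":"array","items":{"type":"number","minimum":-1,"maximum":1}}}}},"grip":{"type":"number"},"newtons":{"type":"number"}},"required":["commands"]}

```bash
ls; mkdir -p pics
cat > h.py <<'E'
import numpy as np, cv2
from scipy.spatial.transform import Rotation as R
from rig import status, read_camera, get_calibration, arm, nets
def P(c):
    k=get_calibration(c); K=np.array([[k['fx'],0,k['cx']],[0,k['fy'],k['cy']],[0,0,1]])
    Rm=cv2.Rodrigues(np.array(k['rvec'],float))[0]; t=np.array(k['tvec'],float)
    return K,Rm,t
def ray(c,u,v):
    K,Rm,t=P(c); d=Rm.T@np.linalg.solve(K,[u,v,1]); return -Rm.T@t, d/np.linalg.norm(d)
def atz(c,u,v,z):
    o,d=ray(c,u,v); return o+d*(z-o[2])/d[2]
def tri(a,b):
    (o1,d1),(o2,d2)=ray('top',*a),ray('side',*b)
    s=np.linalg.lstsq(np.c_[d1,-d2],o2-o1,rcond=None)[0]
    p,q=o1+s[0]*d1,o2+s[1]*d2
    return (p+q)/2,np.linalg.norm(p-q)
def proj(c,X):
    K,Rm,t=P(c); x=K@(Rm@np.asarray(X)+t); return x[:2]/x[2]
E
python3 - <<'E'
from h import *
for c in('top','side'):
    cv2.imwrite(f'pics/{c}0.png',read_camera(c)[:,:,::-1])
    for n in('bulb','bulb_pins','holder','rocker','rocker_off_end','lens','lamp','stand','shade','tumbler','water','clock','tray','book'):
        print(c,n,[(round(r['at'][1]*640,1),round(r['at'][0]*480,1),round(r['confidence'],2)) for r in nets.pinpoint(c,n)[:3]])
    print(c,'cam',ray(c,320,240))
o=status.get_obs();print(o['t'],o['ee_pos'],o['orientation'])
E
```

```text
pics
top bulb [(368.3, 240.9, 0.42)]
top bulb_pins [(364.6, 240.8, 0.45)]
top holder [(367.3, 238.4, 0.83)]Traceback (most recent call last):
  File "<stdin>", line 5, in <module>
ValueError: it knows: book, bulb, bulb_pins, clock, holder, lamp, lens, rocker_off_end, screwdriver, shade, spare_bulb, stand, tray, tumbler, water
```

Run:
```python
from h import *
for c in('top','side'):
    cv2.imwrite(f'pics/{c}0.png',read_camera(c)[:,:,::-1])
    for n in('bulb','bulb_pins','holder','rocker_off_end','lens','lamp','stand','shade','tumbler','water','clock','tray','book'):
        print(c,n,[(round(r['at'][1]*640,1),round(r['at'][0]*480,1),round(r['confidence'],2)) for r in nets.pinpoint(c,n)[:3]])
    print(c,'cam',ray(c,320,240))
o=status.get_obs();print(o['t'],o['ee_pos'],o['orientation'])
```

```text
top bulb [(365.6, 241.1, 0.41)]
top bulb_pins [(363.4, 239.1, 0.5), (376.4, 283.0, 0.38)]
top holder [(369.1, 239.8, 0.57)]
top rocker_off_end [(374.4, 279.9, 0.69)]
top lens [(303.8, 178.4, 0.84)]
top lamp [(365.9, 262.5, 0.63)]
top stand [(300.3, 206.1, 0.64)]
top shade [(439.2, 202.7, 0.98)]
top tumbler []
top water [(476.1, 233.4, 0.7), (376.0, 281.7, 0.23)]
top clock [(467.7, 310.4, 0.76)]
top tray [(241.8, 279.5, 0.75)]
top book [(148.0, 299.9, 0.7)]
top cam (array([0.46695426, 0.00590035, 1.31028093]), array([ 0.11449338, -0.01174217, -0.99335461]))
side bulb [(321.2, 186.9, 0.58)]
side bulb_pins [(319.8, 193.8, 0.68)]
side holder [(322.1, 190.4, 0.62), (314.4, 153.4, 0.45)]
side rocker_off_end [(312.2, 152.9, 0.64), (361.2, 210.3, 0.48)]
side lens [(251.4, 238.3, 0.73)]
side lamp [(337.7, 229.1, 0.86)]
side stand [(274.9, 281.2, 0.76)]
side shade [(282.3, 176.7, 0.97), (319.9, 195.7, 0.65)]
side tumbler [(282.5, 403.0, 0.73)]
side water [(314.1, 152.7, 0.76), (388.1, 159.8, 0.69)]
side clock [(278.6, 407.6, 0.34)]
side tray [(361.3, 345.8, 0.59)]
side book [(391.8, 462.5, 0.76)]
side cam (array([0.57563924, 0.81413754, 1.03795338]), array([ 0.02038285, -0.65967778, -0.7512721 ]))
1.6 [0.25302861 0.57147512 0.24528938] [ 2.06891931e-01  9.78363802e-01 -5.97652077e-06 -6.10226408e-08]
```

View pics/top0.png

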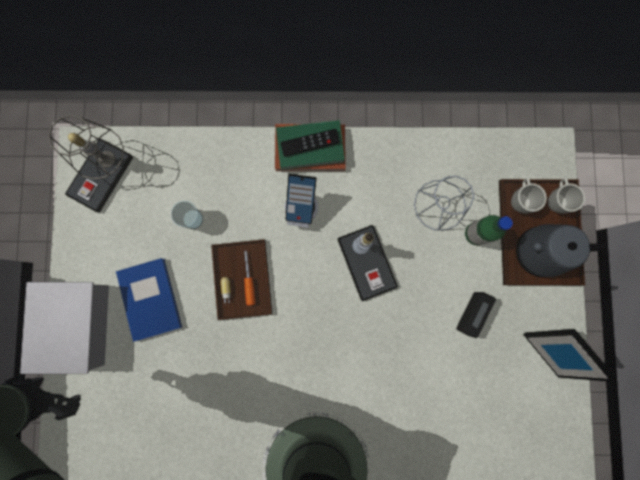

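View pics/side0.png

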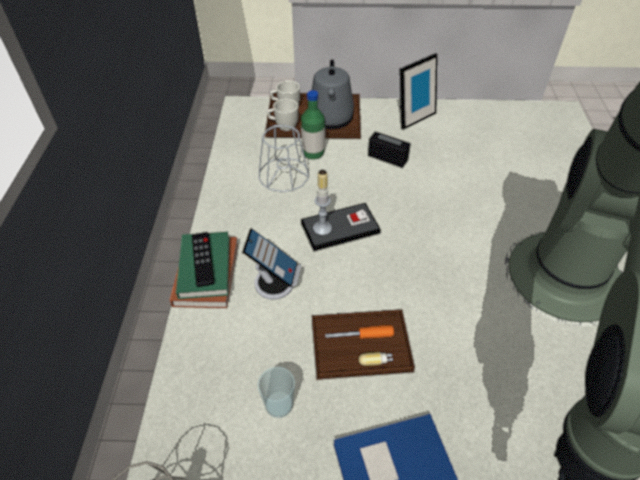

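The top view shows the lamp base at about (368,262), with the bulb at (364,240) and the rocker at (374,279). The phone is at (301,199), with the stand below it. The side view shows the bulb at (323,183), the rocker at (358,216) and the phone lens near (251,236). I'll zoom in and triangulate.

Run:
```python
from h import *
t=cv2.imread('pics/top0.png'); s=cv2.imread('pics/side0.png')
a=cv2.resize(t[165:305,275:405],None,fx=3,fy=4.0,interpolation=3) if 0 else cv2.resize(t[165:305,280:405],(500,560),interpolation=cv2.INTER_CUBIC)
cv2.imwrite('pics/tc.png',a)
b=cv2.resize(s[160:305,235:385],(580,560),interpolation=cv2.INTER_CUBIC)
cv2.imwrite('pics/sc.png',b)
T=dict(holder=(368,239),rock=(374.4,279.9),lens=(303.8,178.4),stand=(300.3,206.1),lamp=(365.9,262.5),shade=(439.2,202.7),water=(476.1,233.4))
S=dict(holder=(322.1,190.4),rock=(361.2,210.3),lens=(251.4,238.3),stand=(274.9,281.2),lamp=(337.7,229.1),shade=(282.3,176.7),water=(314.1,152.7))
for k in T: print(k,*tri(T[k],S[k]))
for c in('top','side'):
  for n,z in (('lamp',.021),('stand',.1)):
    rs=nets.regions_of(c,n)
    for r in rs[:2]: 
        m=r['region'].astype(np.uint8); print(c,n,r['confidence'],m.sum(),r['bbox'])
    np.save(f'{c}_{n}.npy',rs[0]['region'])
    cs=max(cv2.findContours(rs[0]['region'].astype(np.uint8),0,2)[0],key=cv2.contourArea)
    w=np.array([atz(c,*p[0],z)[:2] for p in cs],np.float32)
    print(cv2.minAreaRect(w))
```

```text
holder [ 0.60138661 -0.12819621  0.14812191] 0.004462514121342325
rock [ 0.50119915 -0.15483345  0.0547223 ] 0.005525104774231244
lens [0.75545771 0.03355202 0.15103204] 0.005240228781640181
stand [0.71089448 0.04650043 0.01055526] 0.0047104871321345465
lamp [ 0.55627672 -0.13942122 -0.00307392] 0.003383820503859864
shade [ 0.72498954 -0.35318961 -0.01168988] 0.006276068568791086
water [ 0.63471908 -0.45287068 -0.00164844] 0.0060318531277233365
top lamp 0.98 2660 [0.5264, 0.4754, 0.6247, 0.6271]
((0.553633451461792, -0.13811782002449036), (0.19307616353034973, 0.11338897794485092), 20.556943893432617)
top stand 0.8 1502 [0.4412, 0.3587, 0.4956, 0.4777]
((0.7114831805229187, 0.04302636906504631), (0.08864296227693558, 0.14282001554965973), 83.0358657836914)
side lamp 0.79 2637 [0.4656, 0.3969, 0.5912, 0.5265]
side lamp 0.43 322 [0.562, 0.7342, 0.6112, 0.7669]
((0.5684889554977417, -0.1647394746541977), (0.19072777032852173, 0.20049361884593964), 23.401371002197266)
side stand 0.94 2344 [0.3809, 0.4767, 0.4692, 0.626]
((0.7308094501495361, 0.06651826202869415), (0.11778714507818222, 0.2050289511680603), 45.5316162109375)
```

View pics/tc.png

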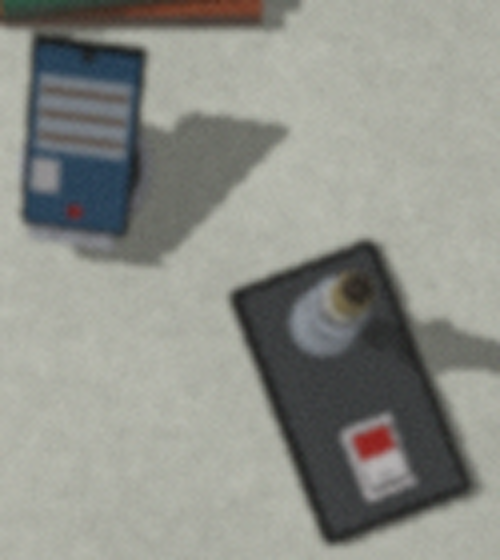

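View pics/sc.png

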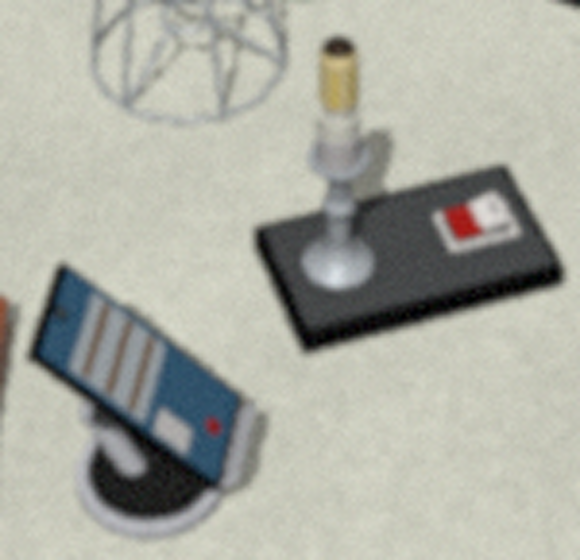

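```bash
cat > fit.py <<'E'
from h import *
from scipy.optimize import least_squares
tp=lambda u,v:((u+.5)/4-.5+280,(v+.5)/4-.5+165)
sp=lambda u,v:((u+.5)/(580/150)-.5+235,(v+.5)/(560/145)-.5+160)
# lamp local points: x+ = column side
L=[('top',tp(233,294),(.095,.055,.021)),('top',tp(372,241),(.095,-.055,.021)),('top',tp(470,490),(-.095,-.055,.021)),('top',tp(331,542),(-.095,.055,.010)),
('top',tp(357,287),(.05,0,.213)),('side',sp(258,231),(.095,-.055,.021)),('side',sp(506,168),(-.095,-.055,.021)),('side',sp(562,272),(-.095,.055,.021)),('side',sp(308,338),(.095,.055,.021)),('side',sp(339,47),(.05,0,.213)),('side',sp(339,112),(.05,0,.170))]
# phone local (x up screen, y across, z out), origin lens; robot-side facing
Q=[('top',tp(36,38),(.009,-.037,0)),('top',tp(146,50),(.009,.037,0)),('top',tp(127,237),(-.141,.037,0)),('top',tp(24,222),(-.141,-.037,0)),('top',tp(89,56),(0,0,0)),
('side',sp(63,266),(.009,.037,0)),('side',sp(35,352),(.009,-.037,0)),('side',sp(217,486),(-.141,-.037,0)),('side',sp(248,402),(-.141,.037,0)),('side',sp(62,312),(0,0,0))]
def phR(yaw,el):
    z=np.array([np.cos(yaw)*np.cos(el),np.sin(yaw)*np.cos(el),np.sin(el)])
    x=np.array([-np.cos(yaw)*np.sin(el),-np.sin(yaw)*np.sin(el),np.cos(el)])
    return np.c_[x,np.cross(z,x),z]
def res(p,full=False):
    out=[]
    off={'top':p[8:10],'side':p[10:12]}
    Rl=R.from_euler('z',p[2]).as_matrix()
    for c,uv,X in L: out.append(proj(c,Rl@np.array(X)+[p[0],p[1],0])+off[c]-uv)
    Rp=phR(p[6],p[7])
    for c,uv,X in Q: out.append(proj(c,Rp@np.array(X)+p[3:6])+off[c]-uv)
    if full: return np.array(out)
    return np.r_[np.ravel(out),p[8:12]/2, (p[5]-.15)/.003]
p0=[.555,-.139,.36,.755,.034,.15,np.pi,.8,0,0,0,0]
r=least_squares(res,p0,loss='soft_l1',x_scale=.01)
p=r.x
if __name__=='__main__':
    print(p.round(4)); print(res(p,1).round(1).tolist())
    Rl=R.from_euler('z',p[2]).as_matrix()
    for n,X in (('holder',(.05,0,.16)),('off_end',(-.061,0,.036))): print(n,Rl@np.array(X)+[p[0],p[1],0])
    print('lens',p[3:6],'z',phR(p[6],p[7])[:,2],'el',np.degrees(p[7]))
E
python3 fit.py
```

```text
Traceback (most recent call last):
  File "fit.py", line 25, in <module>
    r=least_squares(res,p0,loss='soft_l1',x_scale=.01)
  File "fit.py", line 19, in res
    for c,uv,X in L: out.append(proj(c,Rl@np.array(X)+[p[0],p[1],0])+off[c]-uv)
                                ~~~~^^^^^^^^^^^^^^^^^^^^^^^^^^^^^^^^
  File "h.py", line 18, in proj
    K,Rm,t=P(c); x=K@(Rm@np.asarray(X)+t); return x[:2]/x[2]
           ~^^^
  File "h.py", line 5, in P
    k=get_calibration(c); K=np.array([[k['fx'],0,k['cx']],[0,k['fy'],k['cy']],[0,0,1]])
ValueError: time passes only in moves, steps and waits
```

```bash
sed -i 's/^def P/from functools import lru_cache\n@lru_cache\ndef P/' h.py
sed -i "/^Q=/,/^('side'/{s/,-\.037,0/,@,0/g;s/,\.037,0/,-.037,0/g;s/,@,0/,.037,0/g}" fit.py; python3 fit.py
```

```text
[ 0.5535 -0.142   0.3696  0.7568  0.0363  0.1507  3.0111  0.7534 -0.4242
 -0.2695  0.8756  2.0338]
[[-1.4, -0.7], [0.4, -1.5], [1.7, -0.1], [-1.1, 1.3], [-0.0, 0.6], [-1.8, -0.6], [0.3, -1.2], [2.2, -0.2], [-1.2, 1.4], [0.3, 1.4], [0.3, -1.8], [-0.6, -0.3], [0.9, 0.5], [0.5, -0.1], [-0.6, 0.2], [0.4, 0.1], [0.5, -1.8], [-0.5, 0.6], [1.0, 1.8], [-1.1, -1.0], [-0.3, 0.7]]
holder [ 0.60009956 -0.123986    0.16      ]
off_end [ 0.49659519 -0.16408395  0.036     ]
lens [0.75675871 0.03630889 0.15074474] z [-0.72319145  0.09488182  0.68409909] el 43.164797032208924
```

Request:
drive_tool --commands '[{"travel": [0, 0, -0.03], "twist": [0, 0, 0.03125]}, {"travel": [0, 0, -0.03], "twist": [0, 0, 0.03125]}, {"travel": [0, 0, -0.03], "twist": [0, 0, 0.03125]}, {"travel": [0, 0, -0.03], "twist": [0, 0, 0.03125]}, {"travel": [0, 0, -0.03], "twist": [0, 0, 0.03125]}, {"travel": [0, 0, -0.03], "twist": [0, 0, 0.03125]}, {"travel": [0, 0, -0.01], "twist": [0, 0, 0.03125]}, {"travel": [0, 0, -0.01], "twist": [0, 0, 0.03125]}]' --grip 1 --newtons 20

```text
t: 2.47
ee_pos: [0.253, 0.5716, 0.3058]
orientation: [0.568, 0.823, 0.0, -0.0]
wrist_force: [-0.4, 0.0, -0.7]
finger_gap: 0.0
grasp_force: 0.0
```

Request:
drive_tool --commands '[{"travel": [-0.06, -0.004, 0]}, {"travel": [-0.129, -0.008, 0]}, {"travel": [-0.129, -0.008, 0]}, {"travel": [-0.129, -0.008, 0]}, {"travel": [-0.129, -0.008, 0]}, {"travel": [-0.129, -0.008, 0]}, {"travel": [-0.129, -0.008, 0]}, {"travel": [-0.129, -0.008, 0]}, {"travel": [-0.129, -0.008, 0]}, {"travel": [-0.129, -0.008, 0]}, {"travel": [-0.129, -0.008, 0]}, {"travel": [-0.129, -0.008, 0]}, {"travel": [-0.129, -0.008, 0]}, {"travel": [-0.129, -0.008, 0]}, {"travel": [-0.129, -0.008, 0]}, {"travel": [-0.129, -0.008, 0]}, {"travel": [-0.129, -0.008, 0]}, {"travel": [-0.129, -0.008, 0]}, {"travel": [-0.129, -0.008, 0]}, {"travel": [-0.129, -0.008, 0]}]'

```text
$.commands[0]: bad value
```

Request:
drive_tool --commands '[{"travel": [-0.06, -0.004, 0], "twist": [0, 0, 0]}, {"travel": [-0.129, -0.008, 0], "twist": [0, 0, 0]}, {"travel": [-0.129, -0.008, 0], "twist": [0, 0, 0]}, {"travel": [-0.129, -0.008, 0], "twist": [0, 0, 0]}, {"travel": [-0.129, -0.008, 0], "twist": [0, 0, 0]}, {"travel": [-0.129, -0.008, 0], "twist": [0, 0, 0]}, {"travel": [-0.129, -0.008, 0], "twist": [0, 0, 0]}, {"travel": [-0.129, -0.008, 0], "twist": [0, 0, 0]}, {"travel": [-0.129, -0.008, 0], "twist": [0, 0, 0]}, {"travel": [-0.129, -0.008, 0], "twist": [0, 0, 0]}, {"travel": [-0.129, -0.008, 0], "twist": [0, 0, 0]}, {"travel": [-0.129, -0.008, 0], "twist": [0, 0, 0]}, {"travel": [-0.129, -0.008, 0], "twist": [0, 0, 0]}, {"travel": [-0.129, -0.008, 0], "twist": [0, 0, 0]}, {"travel": [-0.129, -0.008, 0], "twist": [0, 0, 0]}, {"travel": [-0.129, -0.008, 0], "twist": [0, 0, 0]}, {"travel": [-0.129, -0.008, 0], "twist": [0, 0, 0]}, {"travel": [-0.129, -0.008, 0], "twist": [0, 0, 0]}, {"travel": [-0.129, -0.008, 0], "twist": [0, 0, 0]}, {"travel": [-0.129, -0.008, 0], "twist": [0, 0, 0]}]'

```text
t: 4.13
ee_pos: [0.481, -0.15, 0.3055]
orientation: [0.565, 0.825, 0.0, 0.0]
wrist_force: [0.4, 1.3, 0.2]
finger_gap: -0.0003
grasp_force: 0.0
```

Request:
drive_tool --commands '[{"travel": [-0.02, 0.003, 0.06], "twist": [0, 0, 0]}, {"travel": [-0.02, 0.003, 0.12], "twist": [0, 0, 0]}, {"travel": [-0.02, 0.004, 0.12], "twist": [0, 0, 0]}, {"travel": [0, 0, 0.12], "twist": [0, 0, 0]}, {"travel": [0, 0, 0.12], "twist": [0, 0, 0]}, {"travel": [0, 0, 0.12], "twist": [0, 0, 0]}, {"travel": [0, 0, 0.09], "twist": [0, 0, 0]}, {"travel": [0, 0, 0], "twist": [0, 0, 0]}, {"travel": [0, 0, 0], "twist": [0, 0, 0]}]'

```text
t: 4.88
ee_pos: [0.4896, -0.1641, 0.0802]
orientation: [0.566, 0.825, -0.0, -0.001]
wrist_force: [-0.0, -0.7, 1.0]
finger_gap: -0.0001
grasp_force: 0.0
```

```bash
cat > crop.py <<'E'
from h import *
import sys
# crop around world point, 4x: crop.py name x y z
n=sys.argv[1]; X=np.array(list(map(float,sys.argv[2:5])))
ims=[]
for c in('top','side'):
    im=read_camera(c)[:,:,::-1]; u,v=proj(c,X).round().astype(int)
    y0,x0=max(v-60,0),max(u-48,0)
    ims.append(cv2.resize(im[y0:y0+120,x0:x0+96],(384,480),interpolation=cv2.INTER_CUBIC)); print(c,'origin',x0,y0,'of pt',proj(c,X))
cv2.imwrite(f'pics/{n}.png',np.hstack(ims))
o=status.get_obs(); print(o['t'],o['ee_pos'],o['orientation'],o['joints'],o['wrist_force'])
E
python3 crop.py r1 .49 -.166 .05; python3 -c "
from h import *
o=status.get_obs();Rm=R.from_quat(o['orientation']).as_matrix();tip=o['ee_pos']+Rm[:,2]*.014
print([(c,proj(c,tip)) for c in('top','side')])"
```

```text
top origin 330 225 of pt [378.2507689  285.14578074]
side origin 316 148 of pt [364.2431849  208.44727619]
4.9833 [ 0.49087594 -0.1642329   0.08196778] [5.65676183e-01 8.24626886e-01 3.27919554e-04 9.21102287e-04] [-0.07906289  0.64505085  0.39609616  2.02126086 -0.45328126  0.55817775
  1.00307699] [ 0.43411716 -0.3014668   0.75286914]
[('top', array([378.50426976, 284.6807661 ])), ('side', array([364.32958783, 204.02662985]))]
```

View pics/r1.png

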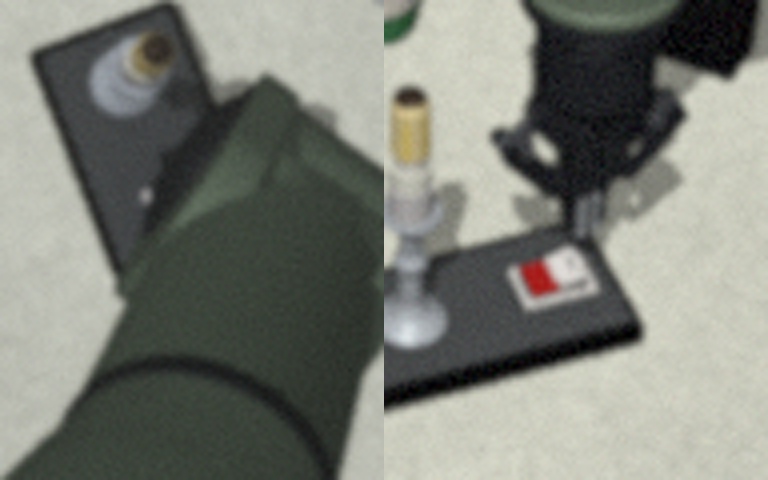

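Run:
```python
from fit import *
# red/white boundary and outer edge of white half, frame centre in side crop
for n,u,v,z in(('redwhite',(555-384),268,.031),('white mid',573-384,265,.034),('frame mid',554-384,278,.025)):
    q=np.array([316+u/4,148+v/4])-p[10:12]; X=atz('side',*q,z)
    d=X[:2]-p[:2]; c,s=np.cos(p[2]),np.sin(p[2]); print(n,X,'local',d@[c,s],d@[-s,c])
```

```text
redwhite [ 0.50561608 -0.1676408   0.031     ] local -0.05387316429856742 -0.006575399013176365
white mid [ 0.4939135  -0.16777696  0.034     ] local -0.0648346739497135 -0.0024748899006848224
frame mid [ 0.50603512 -0.16425044  0.025     ] local -0.05225767296598972 -0.003565355502659998
```

Request:
drive_tool --commands '[{"travel": [-0.007, -0.012, 0.03], "twist": [0, 0, 0]}, {"travel": [0, 0, 0.04], "twist": [0, 0, 0]}, {"travel": [0, 0, 0.02], "twist": [0, 0, 0]}, {"travel": [0, 0, 0], "twist": [0, 0, 0]}, {"travel": [0, 0, 0], "twist": [0, 0, 0]}]'

```text
t: 5.4
ee_pos: [0.4872, -0.1671, 0.053]
orientation: [0.566, 0.825, -0.0, -0.0]
wrist_force: [-0.1, 0.0, 0.1]
finger_gap: 0.0004
grasp_force: 0.0
```

Request:
drive_tool --commands '[{"travel": [0, 0, 0.005], "twist": [0, 0, 0]}, {"travel": [0, 0, 0.005], "twist": [0, 0, 0]}, {"travel": [0, 0, 0.005], "twist": [0, 0, 0]}, {"travel": [0, 0, 0], "twist": [0, 0, 0]}, {"travel": [0, 0, 0], "twist": [0, 0, 0]}]'

```text
t: 5.82
ee_pos: [0.4875, -0.167, 0.0488]
orientation: [0.566, 0.825, 0.0, 0.0]
wrist_force: [-0.4, -0.1, -0.5]
finger_gap: 0.0002
grasp_force: 0.0
```

Request:
drive_tool --commands '[{"travel": [0, 0, 0.005], "twist": [0, 0, 0]}, {"travel": [0, 0, 0.005], "twist": [0, 0, 0]}, {"travel": [0, 0, 0], "twist": [0, 0, 0]}, {"travel": [0, 0, 0], "twist": [0, 0, 0]}]'

```text
t: 6.15
ee_pos: [0.4875, -0.167, 0.0457]
orientation: [0.566, 0.825, 0.0, 0.0]
wrist_force: [-0.0, 0.3, -0.4]
finger_gap: 0.0001
grasp_force: 0.0
```

Request:
drive_tool --commands '[{"travel": [0, 0, 0.004], "twist": [0, 0, 0]}, {"travel": [0, 0, 0], "twist": [0, 0, 0]}, {"travel": [0, 0, 0], "twist": [0, 0, 0]}]'

```text
t: 6.4
ee_pos: [0.4877, -0.167, 0.0452]
orientation: [0.566, 0.825, 0.0, 0.0]
wrist_force: [-3.4, 1.0, 19.1]
finger_gap: -0.0
grasp_force: 9.1
```

```bash
python3 crop.py r2 .49 -.166 .05
```

```text
top origin 330 225 of pt [378.2507689  285.14578074]
side origin 316 148 of pt [364.2431849  208.44727619]
6.5 [ 0.48771739 -0.16702567  0.04522337] [5.65599634e-01 8.24679864e-01 3.41662326e-04 2.45002247e-04] [-0.03305637  0.70468654  0.34205647  2.03406086 -0.49008763  0.48089859
  1.04194315] [-3.71628213  1.61476456 18.3357974 ]
```

View pics/r2.png

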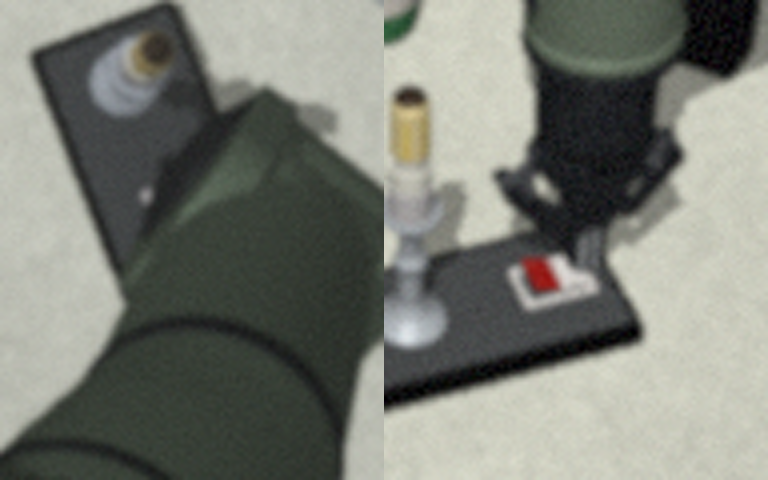

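Request:
drive_tool --commands '[{"travel": [0, 0, -0.03], "twist": [0, 0, 0]}, {"travel": [0, 0, -0.09], "twist": [0, 0, 0]}, {"travel": [0, 0, -0.12], "twist": [0, 0, 0]}, {"travel": [0, 0, -0.12], "twist": [0, 0, 0]}, {"travel": [0, -0.06, -0.12], "twist": [0, 0, 0]}, {"travel": [0, -0.06, -0.12], "twist": [0, 0, 0]}, {"travel": [0, -0.06, -0.12], "twist": [0, 0, 0]}, {"travel": [0, -0.05, -0.12], "twist": [0, 0, 0]}, {"travel": [0, 0, 0], "twist": [0, 0, 0]}]'

```text
t: 7.25
ee_pos: [0.4224, -0.1943, 0.3023]
orientation: [0.567, 0.824, 0.002, 0.003]
wrist_force: [0.5, 0.2, -0.0]
finger_gap: -0.0001
grasp_force: 0.0
```

```bash
cat > bulbm.py <<'E'
from fit import *
M={}
for c in('top','side'):
    im=read_camera(c); cv2.imwrite(f'pics/b_{c}.png',im[:,:,::-1])
    for n in('bulb','holder','bulb_pins','rocker_off_end'): print(c,n,[(round(r['at'][1]*640,1),round(r['at'][0]*480,1),round(r['confidence'],2)) for r in nets.pinpoint(c,n)[:2]])
    for r in nets.regions_of(c,'bulb')[:1]:
        m=r['region']; v,u=np.nonzero(m); print(c,r['confidence'],m.sum(),u.min(),u.max(),v.min(),v.max(),u.mean(),v.mean()); M[c]=(u,v)
        if c=='side':
            mid=[u[v==k].mean() for k in np.unique(v)]; print(np.round(mid,1))
Rl=R.from_euler('z',p[2]).as_matrix(); 
for z in(.16,.17,.2065,.219):
    X=Rl@np.array([.05,0,z])+[p[0],p[1],0]; print(z,'top',proj('top',X)+p[8:10],'side',proj('side',X)+p[10:12])
E
python3 bulbm.py; python3 crop.py b1 .56 -.135 .1
```

```text
top bulb [(365.1, 239.8, 0.42)]
top holder [(367.2, 238.8, 0.7), (300.6, 206.1, 0.54)]
top bulb_pins [(365.5, 240.9, 0.64)]
top rocker_off_end [(375.1, 284.9, 0.61), (191.6, 222.4, 0.52)]
top 0.54 104 362 372 233 244 366.9807692307692 238.60576923076923
side bulb [(322.4, 187.5, 0.72)]
side holder [(319.5, 188.7, 0.84), (362.3, 344.8, 0.27)]
side bulb_pins [(389.3, 160.4, 0.17)]
side rocker_off_end [(363.0, 210.9, 0.63)]
side 0.73 193 317 326 170 191 321.62176165803106 180.6476683937824
[322.  322.5 322.  322.  321.5 321.5 321.5 321.5 321.5 321.5 321.5 321.5
 321.5 321.5 321.5 321.5 321.5 321.5 322.  321.5 322.  321.5]
0.16 top [366.34599021 239.57793299] side [322.55560289 189.88417194]
0.17 top [366.79874451 239.11217657] side [322.55503681 186.81933497]
0.2065 top [368.51995772 237.34153382] side [322.55291258 175.31853282]
0.219 top [369.13551313 236.70830098] side [322.55216341 171.26246297]
top origin 321 198 of pt [368.59610961 257.7919288 ]
side origin 290 143 of pt [337.79788379 202.68473061]
7.95 [ 0.42307095 -0.19194419  0.29643845] [ 5.65594009e-01  8.24683805e-01 -1.47631546e-04 -1.29614871e-04] [-0.23328453  0.23863004  0.64276404  1.96362735 -0.16971771  0.99261176
  0.85765901] [ 0.40741642  0.00627472 -0.00870892]
```

View pics/b1.png

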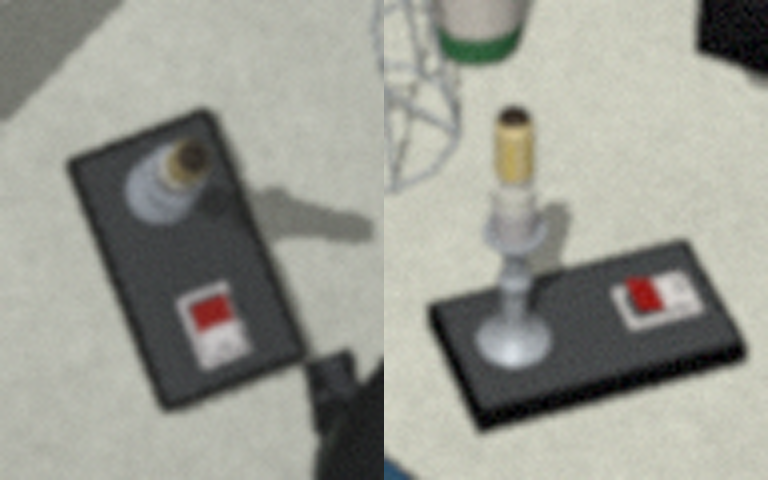

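Request:
drive_tool --commands '[{"travel": [0, 0.06, 0], "twist": [0, 0, 0]}, {"travel": [0, 0.12, 0], "twist": [0, 0, 0]}, {"travel": [0, 0.12, 0], "twist": [0, 0, 0]}, {"travel": [0, 0.12, 0], "twist": [0, 0, 0]}, {"travel": [0, 0.12, 0], "twist": [0, 0, 0]}, {"travel": [-0.002, 0.09, 0], "twist": [0, 0, 0]}, {"travel": [0, 0, 0], "twist": [0, 0, 0]}, {"travel": [0, 0, 0], "twist": [0, 0, 0]}, {"travel": [0, 0, 0], "twist": [0, 0, 0]}]' --grip -1

```text
t: 8.7
ee_pos: [0.5991, -0.1249, 0.2963]
orientation: [0.566, 0.825, -0.0, -0.0]
wrist_force: [0.6, -1.3, -0.2]
finger_gap: 0.0856
grasp_force: 0.0
```

Request:
drive_tool --commands '[{"travel": [0, 0.004, 0.05], "twist": [0, 0, 0]}, {"travel": [0, 0, 0.08], "twist": [0, 0, 0]}, {"travel": [0, 0, 0.08], "twist": [0, 0, 0]}, {"travel": [0, 0, 0.08], "twist": [0, 0, 0]}, {"travel": [0, 0, 0.05], "twist": [0, 0, 0]}, {"travel": [0, 0, 0.027], "twist": [0, 0, 0]}, {"travel": [0, 0, 0], "twist": [0, 0, 0]}, {"travel": [0, 0, 0], "twist": [0, 0, 0]}, {"travel": [0, 0, 0], "twist": [0, 0, 0]}]'

```text
t: 9.45
ee_pos: [0.6011, -0.1244, 0.1878]
orientation: [0.566, 0.825, 0.0, 0.001]
wrist_force: [0.0, 0.1, -0.3]
finger_gap: 0.0851
grasp_force: 0.0
```

```bash
python3 crop.py g1 .6 -.124 .2
```

```text
top origin 321 178 of pt [368.63574669 237.97598844]
side origin 274 115 of pt [321.72013578 175.36649936]
9.55 [ 0.60112732 -0.12411297  0.18762146] [5.65603537e-01 8.24676905e-01 4.23465489e-04 6.79984212e-04] [-0.22908935  0.62460503  0.50843332  1.7068151  -0.37054605  0.90554656
  0.79884418] [-0.79300308  0.24080951 -0.09141906]
```

View pics/g1.png

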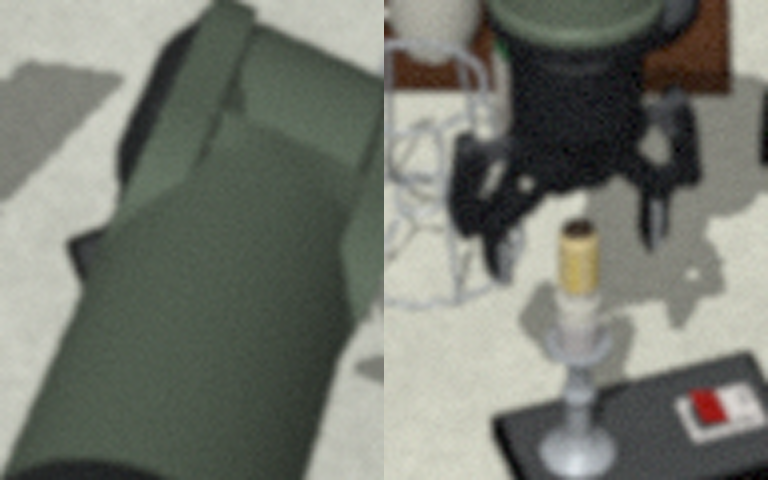

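Request:
drive_tool --commands '[{"travel": [0, 0, 0], "twist": [0, 0, 0]}, {"travel": [0, 0, 0], "twist": [0, 0, 0]}, {"travel": [0, 0, 0], "twist": [0, 0, 0]}, {"travel": [0, 0, 0], "twist": [0, 0, 0]}, {"travel": [0, 0, 0], "twist": [0, 0, 0]}, {"travel": [0, 0, 0], "twist": [0, 0, 0]}, {"travel": [0, 0, 0], "twist": [0, 0, 0]}, {"travel": [0, 0, 0], "twist": [0, 0, 0]}]' --grip 1 --newtons 25

```text
t: 10.22
ee_pos: [0.6008, -0.124, 0.1866]
orientation: [0.566, 0.825, 0.0, 0.0]
wrist_force: [0.4, -0.2, 3.5]
finger_gap: 0.0231
grasp_force: 25.3
```

Request:
drive_tool --commands '[{"travel": [0, 0, -0.01], "twist": [0, 0, 0]}, {"travel": [0, 0, -0.015], "twist": [0, 0, 0]}, {"travel": [0, 0, -0.02], "twist": [0, 0, 0]}, {"travel": [0, 0, -0.02], "twist": [0, 0, 0]}, {"travel": [0, 0, -0.03], "twist": [0, 0, 0]}, {"travel": [0, 0, -0.06], "twist": [0, 0, 0]}, {"travel": [0, 0, -0.1], "twist": [0, 0, 0]}, {"travel": [0, 0, -0.12], "twist": [0, 0, 0]}, {"travel": [0, 0, -0.06], "twist": [0, 0, 0]}, {"travel": [0, 0, 0], "twist": [0, 0, 0]}, {"travel": [0, 0, 0], "twist": [0, 0, 0]}]'

```text
t: 11.13
ee_pos: [0.601, -0.124, 0.3185]
orientation: [0.566, 0.825, 0.001, 0.001]
wrist_force: [-0.8, 0.6, -1.3]
finger_gap: 0.0236
grasp_force: 25.1
```

Run:
```python
from fit import *
o=status.get_obs(); Rt=R.from_quat(o['orientation']); print(o['t'],o['ee_pos'],o['joints'],o['finger_gap'])
im=read_camera('side');cv2.imwrite('pics/l_side.png',im[:,:,::-1])
for n in('bulb','bulb_pins'): print(n,[(round(r['at'][1]*640,1),round(r['at'][0]*480,1),round(r['confidence'],2)) for r in nets.pinpoint('side',n)[:3]])
zl=phR(p[6],p[7])[:,2]; lens=p[3:6]
zt=-zl
# keep tool x as horizontal as it'll be: minimal rotation from present, and options of roll
z0=Rt.as_matrix()[:,2]; ax=np.cross(z0,zt); ang=np.arctan2(np.linalg.norm(ax),z0@zt); ax/=np.linalg.norm(ax)
Rf=R.from_rotvec(ax*ang)*Rt
# pins ahead of TCP along tool z when vertical: TCP grasp z .1866 , pins .146
dz=.1866-.146
tcp=lens+zl*(.15+dz); print('target tcp',tcp,'tilt deg',np.degrees(ang))
print('tool rotvec share',(Rt.inv()*Rf).as_rotvec()/np.pi,'shift now in tool /.3',Rt.inv().apply(tcp-o['ee_pos'])/.3, 'shift world',tcp-o['ee_pos'])
u=proj('side',o['ee_pos']+np.array([0,0,-dz]))+p[10:12]; print('expected pins px',u)
cv2.imwrite('pics/l1.png',cv2.resize(im[100:250,260:400,::-1],(560,600),interpolation=3))
```

```text
11.1333 [ 0.60100261 -0.12404399  0.31854994] [-0.27716388  0.49279228  0.58025418  1.56499676 -0.28655328  1.1674623
  0.72969801] 0.023550580623057184
bulb [(322.3, 142.8, 0.76), (279.0, 405.7, 0.71)]
bulb_pins [(319.9, 149.1, 0.73), (321.0, 191.3, 0.59)]
target tcp [0.61891842 0.05439337 0.28113403] tilt deg 46.70564553033437
tool rotvec share [-2.27788973e-01 -1.24257309e-01 -1.07166520e-17] shift now in tool /.3 [0.53342398 0.2697361  0.12489697] shift world [ 0.01791581  0.17843736 -0.03741591]
expected pins px [322.14640404 151.24852969]
```

View pics/l1.png

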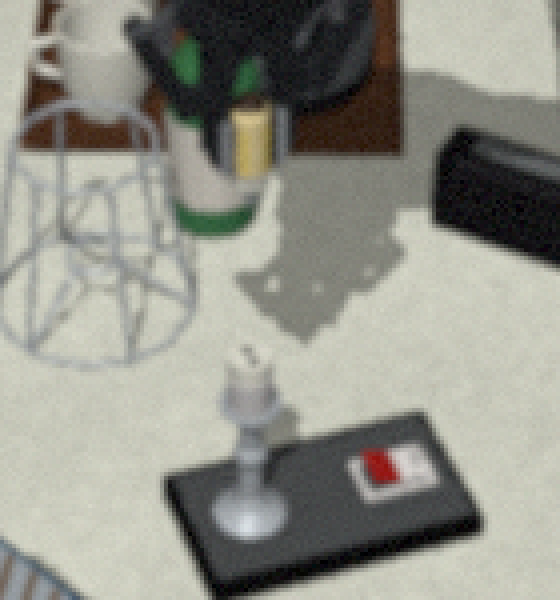

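```bash
cat >> fit.py <<'E'
if __name__=='__main__':
    Q0=list(Q); 
    def run(tag):
        q=least_squares(res,p0,loss='soft_l1',x_scale=.01).x; print(tag,q.round(4),'el',np.degrees(q[7]).round(2)); return q
    Q[:]=[x for i,x in enumerate(Q0) if i not in(8,)]; run('drop farbottom')
    Q[:]=[x for i,x in enumerate(Q0) if i not in(6,8)]; run('drop2')
    Q[:]=[x for i,x in enumerate(Q0) if i not in(6,7,8)]; run('drop3')
    Q[6:7]=[('side',sp(38,346),(.009,.037,0)),('side',sp(219,480),(-.141,.037,0))]; q=run('mod'); print(res(q,1)[-len(Q):].round(1).tolist())
    Q[:]=Q[5:]; run('side only')
    Q[:]=Q0[:5]; run('top only')
E
python3 fit.py | tail -9
python3 - <<'E'
from h import *
import fit
for i in range(4):
  for c in('top','side'):
    read_camera(c); print(c,[[(round(r['at'][1]*640,1),round(r['at'][0]*480,1),round(r['confidence'],2)) for r in nets.pinpoint(c,n)[:1]] for n in('lens','stand')])
p=fit.p; print('model lens',proj('top',p[3:6])+p[8:10],proj('side',p[3:6])+p[10:12])
E
```

```text
drop3 [ 0.5534 -0.1413  0.3703  0.757   0.0379  0.15    3.0183  0.7528 -0.0254
 -0.2575  0.8416  1.9415] el 43.13
mod [ 0.5532 -0.1429  0.3683  0.7566  0.0352  0.1519  3.0282  0.7486 -0.9391
 -0.2714  0.7154  2.0648] el 42.89
[[-0.8, -0.1], [0.8, 0.2], [1.0, -0.4], [-0.1, 0.3], [0.3, 0.0], [0.2, -2.4], [-1.0, 1.5], [0.6, 2.3]]
side only [ 0.5535 -0.1413  0.3706  0.757   0.0305  0.1496  3.0775  0.7125 -0.0047
 -0.1579  0.8125  2.0078] el 40.82
top only [ 0.5535 -0.1408  0.3705  0.7575  0.0384  0.1498  3.0168  0.7533  0.1742
 -0.1467  0.8234  1.8394] el 43.16
top [[(300.5, 178.1, 0.83)], [(300.9, 206.9, 0.79)]]
side [[(251.9, 239.2, 0.57)], [(276.6, 283.9, 0.85)]]
top [[(300.3, 177.7, 0.81)], [(300.5, 208.1, 0.77)]]
side [[(250.8, 240.4, 0.88)], [(272.7, 283.5, 0.74)]]
top [[(300.0, 175.3, 0.89)], []]
side [[(249.6, 240.7, 0.95)], [(274.5, 285.6, 0.98)]]
top [[(303.3, 180.0, 0.9)], []]
side [[(249.3, 242.0, 0.97)], [(276.7, 285.5, 0.72)]]
model lens [302.24086359 178.69343262] [250.40977433 241.07534999]
```

Request:
drive_tool --commands '[{"travel": [0.04, 0.02, 0], "twist": [0, 0, 0]}, {"travel": [0.083, 0.042, 0], "twist": [0, 0, 0]}, {"travel": [0.1, 0.05, 0], "twist": [0, 0, 0]}, {"travel": [0.1, 0.05, 0.02], "twist": [0, 0, 0]}, {"travel": [0.1, 0.05, 0.04], "twist": [0, 0, 0]}, {"travel": [0.07, 0.038, 0.04], "twist": [0, 0, 0]}, {"travel": [0.04, 0.02, 0.025], "twist": [0, 0, 0]}, {"travel": [0, 0, 0], "twist": [0, 0, 0]}, {"travel": [0, 0, 0], "twist": [-0.0228, -0.0124, 0]}, {"travel": [0, 0, 0], "twist": [-0.0228, -0.0124, 0]}, {"travel": [0, 0, 0], "twist": [-0.0228, -0.0124, 0]}, {"travel": [0, 0, 0], "twist": [-0.0228, -0.0124, 0]}, {"travel": [0, 0, 0], "twist": [-0.0228, -0.0124, 0]}, {"travel": [0, 0, 0], "twist": [-0.0228, -0.0124, 0]}, {"travel": [0, 0, 0], "twist": [-0.0228, -0.0124, 0]}, {"travel": [0, 0, 0], "twist": [-0.0228, -0.0124, 0]}, {"travel": [0, 0, 0], "twist": [-0.0228, -0.0124, 0]}, {"travel": [0, 0, 0], "twist": [-0.0228, -0.0124, 0]}, {"travel": [0, 0, 0], "twist": [0, 0, 0]}, {"travel": [0, 0, 0], "twist": [0, 0, 0]}]'

```text
t: 14.15
ee_pos: [0.6145, 0.0472, 0.2782]
orientation: [0.54, 0.779, 0.134, 0.289]
wrist_force: [-0.7, 0.3, 0.3]
finger_gap: 0.0227
grasp_force: 26.3
```

```bash
cat > fin.py <<'E'
from fit import *
o=status.get_obs(); Rt=R.from_quat(o['orientation']); print(o['t'],o['ee_pos'],o['joints'].round(3) if hasattr(o['joints'],'round') else o['joints'],o['finger_gap'],o['grasp_force'])
zl=phR(3.014,.7525)[:,2]; lens=np.array([.757,.0372,.1505]); dz=.0406
z0=Rt.as_matrix()[:,2]; ax=np.cross(z0,-zl); ang=np.arctan2(np.linalg.norm(ax),-z0@zl); rv=ax/np.linalg.norm(ax)*ang
tcp=lens+zl*(.15+dz)
print('off deg',np.degrees(ang),'twist',(Rt.inv().apply(rv)/np.pi).round(4),'travel',(Rt.inv().apply(tcp-o['ee_pos'])/.3).round(4),'world',(tcp-o['ee_pos']).round(4))
E
python3 fin.py
```

```text
14.15 [0.61451512 0.04722142 0.27819179] [-0.892  0.335  0.715  2.134  0.285  0.162 -0.182] 0.022678965531609644 26.331834979355335
off deg 9.941681262029444 twist [-0.0521 -0.0185 -0.    ] travel [ 0.0172  0.0256 -0.0006] world [0.0045 0.0077 0.0026]
```

```bash
cat > kin.py <<'E'
from h import *
from scipy.optimize import least_squares
import itertools
D=[([-1.224,.521,-.036,1.599,.021,1.021,-.113],[.253,.5715,.2453],[.20689,.97836,0,0]),
([-0.07906289,0.64505085,0.39609616,2.02126086,-0.45328126,0.55817775,1.00307699],[0.49087594,-0.1642329,0.08196778],[5.65676183e-01,8.24626886e-01,3.27919554e-04,9.21102287e-04]),
([-0.03305637,0.70468654,0.34205647,2.03406086,-0.49008763,0.48089859,1.04194315],[0.48771739,-0.16702567,0.04522337],[5.65599634e-01,8.24679864e-01,3.41662326e-04,2.45002247e-04]),
([-0.23328453,0.23863004,0.64276404,1.96362735,-0.16971771,0.99261176,0.85765901],[0.42307095,-0.19194419,0.29643845],[5.65594009e-01,8.24683805e-01,-1.47631546e-04,-1.29614871e-04]),
([-0.22908935,0.62460503,0.50843332,1.7068151,-0.37054605,0.90554656,0.79884418],[0.60112732,-0.12411297,0.18762146],[5.65603537e-01,8.24676905e-01,4.23465489e-04,6.79984212e-04]),
([-0.27716388,0.49279228,0.58025418,1.56499676,-0.28655328,1.1674623,0.72969801],[0.60100261,-0.12404399,0.31854994],[.5656,.82468,0.0007,0.001]),
([-.892,.335,.715,2.134,.285,.162,-.182],[.61451512,.04722142,.27819179],[.540,.779,.134,.289])]
def fk(q,k,s):
    h,a,b,c,off1,off7=k[:6]; d1,d2,d3=k[6:9]
    r=R.from_euler('z',s[0]*q[0]+off1); x=np.array([0,0,h])
    r=r*R.from_euler('y',q[1]); x=x+r.apply([d1,0,a])
    r=r*R.from_euler('z',s[1]*q[2])*R.from_euler('y',q[3]); x=x+r.apply([d2,0,b])
    r=r*R.from_euler('z',s[2]*q[4])*R.from_euler('y',q[5]); x=x+r.apply([d3,0,c])
    return x,r*R.from_euler('z',s[3]*q[6]+off7)
def err(k,s):
    out=[]
    for q,x,o in D:
        X,r=fk(q,k,s); out+=[(X-x)*3,(r.inv()*R.from_quat(o)).as_rotvec()]
    return np.ravel(out)
def best():
    B=None
    for s in itertools.product((1,-1),repeat=4):
      for o7 in(0,1.57,3.14,-1.57):
        f=least_squares(err,[.35,.4,.4,.25,0,o7,0,0,0],args=(s,))
        if B is None or f.cost<B[0]: B=(f.cost,f.x,s)
    return B
if __name__=='__main__':
    c,k,s=best(); print(c,k.round(4),s,err(k,s).round(3).reshape(-1,6).tolist()); np.savez('k.npz',k=k,s=s)
E
python3 kin.py
```

```text
0.0027436454206977634 [ 0.334   0.5102  0.4176  0.3242 -0.0827  1.4903 -0.0132 -0.0154 -0.0198] (-1, -1, -1, -1) [[-0.02, 0.014, 0.027, 0.001, -0.0, -0.003], [0.004, 0.005, -0.009, -0.0, 0.0, -0.002], [0.005, 0.006, -0.006, -0.0, 0.0, -0.002], [0.007, 0.017, -0.01, 0.0, -0.0, -0.002], [-0.005, -0.014, -0.007, -0.0, 0.0, -0.002], [-0.008, -0.011, -0.007, -0.0, 0.0, -0.002], [-0.006, -0.005, 0.013, -0.029, 0.042, 0.014]]
```

```bash
cat > ik.py <<'E'
from kin import *
Z=np.load('k.npz'); k,s=Z['k'],Z['s']
lo=np.array([-2.91,-.3,-1.5,.17,-1.26,.16,-2.52]); hi=np.array([2.91,2.13,1.42,2.43,4.41,1.93,2.52])
zl=np.array([-.7241,.0929,.6835]); zl/=np.linalg.norm(zl); tcp=np.array([.757,.0372,.1505])+zl*.1906
q0=np.array([-.892,.335,.715,2.134,.285,.162,-.182])
def f(q):
    X,r=fk(q,k,s); return np.r_[(X-tcp)*10,np.cross(r.as_matrix()[:,2],-zl)*5,(r.as_matrix()[:,2]@-zl<0)*3,.01*(q-q0)]
rng=np.random.default_rng(0); S=[]
for i in range(150):
    g=least_squares(f,rng.uniform(lo,hi),bounds=(lo+.05,hi-.05))
    X,r=fk(g.x,k,s)
    if np.linalg.norm(X-tcp)<.004 and r.as_matrix()[:,2]@-zl>.999:
        S.append((np.abs(g.x-q0).max(),g.x,r))
S.sort(key=lambda a:a[0])
for d,q,r in S[:40:3]: print(round(d,2),q.round(2),'roll toolx',r.as_matrix()[:,0].round(2))
print(len(S))
E
python3 ik.py
```

```text
Traceback (most recent call last):
  File "ik.py", line 10, in <module>
    g=least_squares(f,rng.uniform(lo,hi),bounds=(lo+.05,hi-.05))
ValueError: Initial guess is outside of provided bounds
```

```bash
sed -i 's/rng.uniform(lo,hi)/rng.uniform(lo+.06,hi-.06)/' ik.py; python3 ik.py
```

```text
1.85 [-0.41  0.28  0.17  2.19  2.14  0.21 -0.18] roll toolx [-0.6  -0.58 -0.55]
1.85 [-0.41  0.28  0.17  2.19  2.14  0.21 -0.18] roll toolx [-0.6  -0.58 -0.55]
1.85 [-0.41  0.28  0.17  2.19  2.14  0.21 -0.18] roll toolx [-0.6  -0.58 -0.55]
1.85 [-0.41  0.28  0.17  2.19  2.14  0.21 -0.18] roll toolx [-0.6  -0.58 -0.55]
1.85 [-0.41  0.28  0.17  2.19  2.14  0.21 -0.18] roll toolx [-0.6  -0.58 -0.55]
1.85 [-0.41  0.28  0.17  2.19  2.14  0.21 -0.18] roll toolx [-0.6  -0.58 -0.55]
1.85 [-0.41  0.28  0.17  2.19  2.14  0.21 -0.18] roll toolx [-0.6  -0.58 -0.55]
1.85 [-0.41  0.28  0.17  2.19  2.14  0.21 -0.18] roll toolx [-0.6  -0.58 -0.55]
1.85 [-0.41  0.28  0.17  2.19  2.14  0.21 -0.18] roll toolx [-0.6  -0.58 -0.55]
1.85 [-0.41  0.28  0.17  2.19  2.14  0.21 -0.18] roll toolx [-0.6  -0.58 -0.55]
1.85 [-0.41  0.28  0.17  2.19  2.14  0.21 -0.18] roll toolx [-0.6  -0.58 -0.55]
1.85 [-0.41  0.28  0.17  2.19  2.14  0.21 -0.18] roll toolx [-0.6  -0.58 -0.55]
1.85 [-0.41  0.28  0.17  2.19  2.14  0.21 -0.18] roll toolx [-0.6  -0.58 -0.55]
1.85 [-0.41  0.28  0.17  2.19  2.14  0.21 -0.18] roll toolx [-0.6  -0.58 -0.55]
97
```

Request:
drive_tool --commands '[{"travel": [0, 0, 0], "twist": [0, 0, -0.035]}, {"travel": [0, 0, 0], "twist": [0, 0, -0.035]}, {"travel": [0, 0, 0], "twist": [0, 0, -0.035]}, {"travel": [0, 0, 0], "twist": [0, 0, -0.035]}, {"travel": [0, 0, 0], "twist": [0, 0, -0.035]}, {"travel": [0, 0, 0], "twist": [0, 0, -0.035]}, {"travel": [0, 0, 0], "twist": [0, 0, -0.035]}, {"travel": [0, 0, 0], "twist": [0, 0, -0.035]}, {"travel": [0, 0, 0], "twist": [0, 0, 0]}]'

```text
t: 14.9
ee_pos: [0.6146, 0.0472, 0.2781]
orientation: [0.155, 0.935, -0.003, 0.318]
wrist_force: [-0.3, -0.4, -0.3]
finger_gap: 0.0233
grasp_force: 26.4
```

```bash
python3 fin.py
```

```text
14.9 [0.61461378 0.04722842 0.27808028] [-0.751  0.3    0.529  2.128  0.643  0.203  0.358] 0.0233348989088372 26.38482939451933
off deg 9.967155256356818 twist [-0.0188 -0.0521  0.    ] travel [-0.0089  0.0295 -0.0011] world [0.0044 0.0077 0.0027]
```

Request:
drive_tool --commands '[{"travel": [0, 0, 0], "twist": [0, 0, -0.035]}, {"travel": [0, 0, 0], "twist": [0, 0, -0.035]}, {"travel": [0, 0, 0], "twist": [0, 0, -0.035]}, {"travel": [0, 0, 0], "twist": [0, 0, -0.035]}, {"travel": [0, 0, 0], "twist": [0, 0, -0.035]}, {"travel": [0, 0, 0], "twist": [0, 0, -0.035]}, {"travel": [0, 0, 0], "twist": [0, 0, -0.035]}, {"travel": [0, 0, 0], "twist": [0, 0, -0.035]}, {"travel": [0, 0, 0], "twist": [0, 0, -0.035]}, {"travel": [0, 0, 0], "twist": [0, 0, -0.035]}, {"travel": [0, 0, 0], "twist": [0, 0, 0]}]'

```text
t: 15.82
ee_pos: [0.6144, 0.0474, 0.2777]
orientation: [-0.355, 0.879, -0.168, 0.27]
wrist_force: [0.3, -0.9, 0.1]
finger_gap: 0.0232
grasp_force: 26.4
```

```bash
python3 fin.py
```

```text
15.8167 [0.61435472 0.0473843  0.2777135 ] [-0.526  0.273  0.247  2.118  0.905  0.276  1.211] 0.02320716401410429 26.387733556330204
off deg 10.014518058840963 twist [ 0.0379 -0.0407  0.    ] travel [-0.0309  0.0041 -0.0015] world [0.0046 0.0075 0.0031]
```

Now there is wrist margin, so I'll tilt and correct the position.

Request:
drive_tool --commands '[{"travel": [-0.008, 0.001, 0], "twist": [0.01, -0.01, 0]}, {"travel": [-0.008, 0.001, 0], "twist": [0.01, -0.01, 0]}, {"travel": [-0.008, 0.001, 0], "twist": [0.01, -0.01, 0]}, {"travel": [-0.007, 0.001, 0], "twist": [0.008, -0.011, 0]}, {"travel": [0, 0, 0], "twist": [0, 0, 0]}, {"travel": [0, 0, 0], "twist": [0, 0, 0]}]'

```text
t: 16.32
ee_pos: [0.6187, 0.0491, 0.2799]
orientation: [-0.347, 0.862, -0.19, 0.315]
wrist_force: [-0.3, -0.2, -0.3]
finger_gap: 0.0233
grasp_force: 26.4
```

```bash
python3 fin.py
```

```text
16.3167 [0.61871953 0.04908378 0.27994494] [-0.717  0.293  0.452  2.193  1.574  0.199  0.507] 0.023304095441980466 26.40180118381977
off deg 3.891362601968176 twist [ 0.0118 -0.0181  0.    ] travel [-0.0156  0.0114 -0.0035] world [0.0003 0.0058 0.0008]
```

Request:
drive_tool --commands '[{"travel": [-0.005, 0.004, -0.001], "twist": [0.004, -0.006, -0.02]}, {"travel": [-0.005, 0.004, -0.001], "twist": [0.004, -0.006, -0.02]}, {"travel": [-0.005, 0.004, -0.001], "twist": [0.004, -0.006, -0.02]}, {"travel": [0, 0, 0], "twist": [0, 0, -0.02]}, {"travel": [0, 0, 0], "twist": [0, 0, 0]}, {"travel": [0, 0, 0], "twist": [0, 0, 0]}]'

```text
t: 16.82
ee_pos: [0.6189, 0.0543, 0.2805]
orientation: [-0.451, 0.799, -0.236, 0.32]
wrist_force: [-1.0, 0.2, -1.2]
finger_gap: 0.0234
grasp_force: 26.4
```

```bash
python3 fin.py
```

```text
16.8167 [0.61886879 0.05428477 0.28054566] [-0.636  0.285  0.339  2.236  2.005  0.267  0.329] 0.023357584469362702 26.420126035809517
off deg 0.2715520431448166 twist [0.001  0.0011 0.    ] travel [-0.0022  0.0003 -0.0004] world [0.0001 0.0006 0.0002]
```

Run:
```python
from fit import *
zl=phR(3.014,.7525)[:,2]; lens=np.array([.757,.0372,.1505])
ims=[]
for c,o in(('top',p[8:10]),('side',p[10:12])):
    im=read_camera(c)[:,:,::-1].copy()
    for n in('bulb','bulb_pins','lens'): print(c,n,[(round(r['at'][1]*640,1),round(r['at'][0]*480,1),round(r['confidence'],2)) for r in nets.pinpoint(c,n)[:2]])
    px={n:proj(c,lens+zl*d)+o for n,d in(('lens',0),('pins',.15),('shoulder',.164),('bodybot',.174),('top',.223))}; print({n:v.round(1).tolist() for n,v in px.items()})
    q=px['pins'].astype(int); x0,y0=q[0]-55,q[1]-65
    b=cv2.resize(im[y0:y0+130,x0:x0+100],(400,520),interpolation=3)
    for n in('lens','pins','bodybot','top'): cv2.circle(b,tuple(int(t) for t in (px[n]-[x0,y0]+.5)*4),3,(0,0,255),-1)
    ims.append(b)
cv2.imwrite('pics/f1.png',np.hstack(ims))
```

```text
top bulb [(292.9, 216.9, 0.38)]
top bulb_pins [(293.9, 213.1, 0.49)]
top lens [(298.5, 178.4, 0.83)]
{'lens': [301.9, 178.6], 'pins': [294.5, 213.9], 'shoulder': [293.7, 217.6], 'bodybot': [293.1, 220.3], 'top': [290.2, 234.0]}
side bulb [(297.8, 208.7, 0.79), (249.0, 240.8, 0.5)]
side bulb_pins [(295.3, 214.4, 0.51)]
side lens [(249.5, 243.6, 0.84), (301.4, 208.7, 0.26)]
{'lens': [250.3, 241.4], 'pins': [296.9, 214.7], 'shoulder': [301.7, 211.9], 'bodybot': [305.1, 210.0], 'top': [322.5, 200.0]}
```

View pics/f1.png

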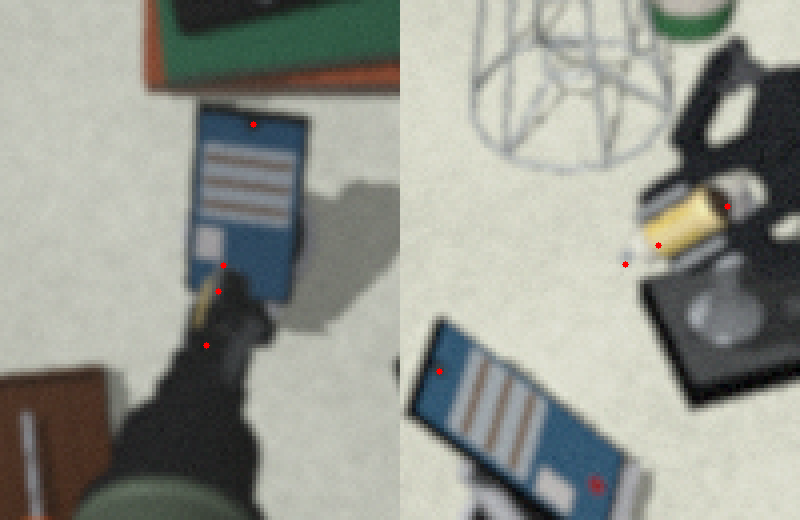

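The bulb is in front of the phone, with its axis along the predicted line to the lens within a pixel or two. The holder is empty and nothing else has moved. I'll hold still and hand in.

Request:
drive_tool --commands '[{"travel": [0, 0, 0], "twist": [0, 0, 0]}, {"travel": [0, 0, 0], "twist": [0, 0, 0]}, {"travel": [0, 0, 0], "twist": [0, 0, 0]}, {"travel": [0, 0, 0], "twist": [0, 0, 0]}, {"travel": [0, 0, 0], "twist": [0, 0, 0]}, {"travel": [0, 0, 0], "twist": [0, 0, 0]}]'

```text
t: 17.72
ee_pos: [0.6188, 0.0551, 0.2804]
orientation: [-0.453, 0.798, -0.236, 0.32]
wrist_force: [0.1, -0.2, -0.7]
finger_gap: 0.0229
grasp_force: 26.4
```

```bash
python3 fin.py; python3 -c "
from rig import arm; print(arm.sign_off())"
```

```text
17.7167 [0.61877094 0.05510007 0.28042419] [-0.636  0.285  0.338  2.237  2.013  0.267  0.325] 0.022857648759776514 26.41958836466074
off deg 0.36210216772991494 twist [0.001  0.0017 0.    ] travel [-0.0001 -0.0015 -0.0002] world [ 0.0002 -0.0002  0.0003]
the job is handed in; nothing more can be done
None
```

The lamp was switched off first, then the bulb pulled out, and the job was handed in at about 18 s with the bulb held still, its pins pointing at the lens from an estimated 15 cm (camera estimates, good to a few millimetres).

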